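Load, bolt and start the bobbin winder

TASK

Get the bobbin winder going: first try its limit switch, pushing the roller lever over until it clicks and letting it spring back. Then stand every reel of thread from the table upright in the pulled-out carriage tray, push the carriage fully home, and push the bolt right across into the keeper. Finally trip the limit switch once more to start the winder, let the lever spring back, and leave the scissors, bottle and tin where they are.

Things in the scene. Friction and masses are not known exactly. Their poses are not given: they have to be found in the camera images.
- winder: Bench-top bobbin winder, fixed to the table; its place and yaw vary. Origin on the table, under the middle of the tray when the carriage is home. Its x axis points away from the robot (roughly world x), y to the left, z up. A grey base plate (12 mm thick, x -150..65 mm, y +-125 mm), a white housing behind (x 72..152 mm, y +-135 mm, 85 mm high) and, on the right, a bolt channel (two aluminium cheeks, y -249..-159 mm, x +-21 mm, top 44 mm above the table).
- carriage (a joint): Slide of the aluminium carriage, m: 0 = fully home (towards +x of the winder, against its stop), up to 0.09 = pulled out towards the robot. Starts pulled out. Slides stiffly (about 2 N) and stays where it is left. Counts as home below 0.005.
- tray (a point): Centre of the tray's inner floor (19 mm above the table; moves with the carriage, axes as the winder's). The tray's inside is 100 mm in x and 226 mm in y; its rim is 5 mm thick and stands 20 mm above the inner floor. Room for four reels in one row along y (56 mm apart).
- pull_post (a point): Centre of the top of the black upright post (20 mm diameter, 50 mm tall, its top 77 mm above the table) that stands 98 mm in front (-x of the winder) of the tray's centre, on a tongue of the carriage (8 mm thick, top 29 mm above the table). Push it towards +x of the winder to send the carriage home.
- bolt (a joint): Slide of the bolt, m: 0 = drawn back, 0.045 = fully across, against its stop, with the tip through the keeper. Moves along +y of the winder (to the left). Starts drawn back (0 to 0.01). About 2 N to move, stays where it is left. Counts as fully across above 0.040.
- bolt_knob (a point): Centre of the top of the bolt's black upright knob (18 mm diameter, 34 mm tall, its top 86 mm and its underside 52 mm above the table), standing over the channel on the right of the winder.
- bolt_tip (a point): Tip of the steel bolt rod (13 mm diameter), 31 mm above the table, 68 mm to the left (+y) of the knob's axis.
- keeper (a point): Centre of the keeper, a steel block with a square eye (20 mm thick in y) on the right end of the carriage; in line with the bolt only when the carriage is home.
- limit_switch: Roller-lever limit switch on its own foot plate (100 x 80 x 10 mm), fixed to the table; place and yaw vary. Origin under the middle of the foot, z up; its lever is on its -x side. Grey body with an aluminium head, 40 x 46 mm, 93 mm high.
- switch_lever (a joint): Angle of the sprung lever, rad: 0 = upright, at rest; grows as the roller is pushed towards +y of the limit switch; clicks at 0.5 (roller about 31 mm to the side), stops at 0.95. It gives with about 1 N at first and 4 N at the click, and springs back to 0 when let go.
- roller (a point): Centre of the black roller (28 mm diameter, 20 mm wide along x of the switch) at the end of the lever, 144 mm above the table when at rest, 65 mm from the pivot. It can be pushed from its -y side.
- switch_pivot (a point): Pivot of the lever, 79 mm above the table; the lever turns about the x axis of the switch in the plane of the roller.
- reel1: Reel of cream thread, standing: white foot flange 53 mm diameter and 6 mm thick, thread body 49 mm diameter from 6 to 56 mm height, small white cap (30 mm diameter) up to 62 mm. 0.12 kg. Origin at the centre of its underside, z up. May be absent (None); all present stand on the table left of the winder.
- reel2: Reel of cream thread, standing: white foot flange 53 mm diameter and 6 mm thick, thread body 49 mm diameter from 6 to 56 mm height, small white cap (30 mm diameter) up to 62 mm. 0.12 kg. Origin at the centre of its underside, z up. May be absent (None); all present stand on the table left of the winder.
- reel3: Reel of cream thread, standing: white foot flange 53 mm diameter and 6 mm thick, thread body 49 mm diameter from 6 to 56 mm height, small white cap (30 mm diameter) up to 62 mm. 0.12 kg. Origin at the centre of its underside, z up. May be absent (None); all present stand on the table left of the winder.
- reel4: Reel of cream thread, standing: white foot flange 53 mm diameter and 6 mm thick, thread body 49 mm diameter from 6 to 56 mm height, small white cap (30 mm diameter) up to 62 mm. 0.12 kg. Origin at the centre of its underside, z up. May be absent (None); all present stand on the table left of the winder.
- scissors: Bystander: scissors with orange handles, 210 mm long, flat on the table. Leave alone.
- bottle: Bystander: white bottle, 60 mm diameter, 150 mm tall, black cap. Leave alone.
- pin_tin: Bystander: round metal tin, 72 mm diameter, 45 mm tall. Leave alone.
There are look-alikes about, which are no part of the job. Leave any black or orange look-alike of the reel4 alone.

How it is judged (in metres and radians):
On the way, in this order (a step that is already met when the one before it is completed fails the run):
1. the switch lever is pushed over until it clicks (value of joint switch_lever above 0.5 rad), for 0.05 s.
2. the lever is let go and springs back (value of joint switch_lever below 0.08 rad), for 0.2 s.
3. every reel stands upright in the tray, let go, with the carriage still pulled out (x of reel1 in the frame of tray between -0.035 and 0.035 m and y of reel1 in the frame of tray between -0.1 and 0.1 m and z of reel1 in the frame of tray between -0.006 and 0.006 m and angle between each of reel1, reel2, reel3, reel4's own z axis and vertical below 0.15 rad and linear speed of each of reel1, reel2, reel3, reel4 below 0.03 m/s and contact force between the fingers and reel1 below 0.3 N and x of reel2 in the frame of tray between -0.035 and 0.035 m and y of reel2 in the frame of tray between -0.1 and 0.1 m and z of reel2 in the frame of tray between -0.006 and 0.006 m and contact force between the fingers and reel2 below 0.3 N and x of reel3 in the frame of tray between -0.035 and 0.035 m and y of reel3 in the frame of tray between -0.1 and 0.1 m and z of reel3 in the frame of tray between -0.006 and 0.006 m and contact force between the fingers and reel3 below 0.3 N and x of reel4 in the frame of tray between -0.035 and 0.035 m and y of reel4 in the frame of tray between -0.1 and 0.1 m and z of reel4 in the frame of tray between -0.006 and 0.006 m and contact force between the fingers and reel4 below 0.3 N and value of joint carriage above 0.03 m), for 0.3 s.
4. the carriage is pushed fully home (value of joint carriage below 0.005 m), for 0.2 s.
5. the bolt is pushed right across into the keeper (value of joint bolt above 0.04 m and value of joint carriage below 0.005 m), for 0.2 s.
6. the switch lever is pushed over until it clicks again (value of joint switch_lever above 0.5 rad), for 0.05 s.
At the end, for the whole second after the job is handed in: Every reel present stands upright (within 0.15 rad) on the tray's floor, let go and at rest; the carriage is home (joint below 0.005), the bolt fully across (above 0.040), and the lever has sprung back (below 0.08) (all of step 5 and x of reel1 in the frame of tray between -0.035 and 0.035 m and y of reel1 in the frame of tray between -0.1 and 0.1 m and z of reel1 in the frame of tray between -0.006 and 0.006 m and angle between each of reel1, reel2, reel3, reel4's own z axis and vertical below 0.15 rad and linear speed of each of reel1, reel2, reel3, reel4 below 0.03 m/s and contact force between the fingers and reel1 below 0.3 N and x of reel2 in the frame of tray between -0.035 and 0.035 m and y of reel2 in the frame of tray between -0.1 and 0.1 m and z of reel2 in the frame of tray between -0.006 and 0.006 m and contact force between the fingers and reel2 below 0.3 N and x of reel3 in the frame of tray between -0.035 and 0.035 m and y of reel3 in the frame of tray between -0.1 and 0.1 m and z of reel3 in the frame of tray between -0.006 and 0.006 m and contact force between the fingers and reel3 below 0.3 N and x of reel4 in the frame of tray between -0.035 and 0.035 m and y of reel4 in the frame of tray between -0.1 and 0.1 m and z of reel4 in the frame of tray between -0.006 and 0.006 m and contact force between the fingers and reel4 below 0.3 N and value of joint switch_lever below 0.08 rad); the robot touches nothing.
It fails at once if the scissors, bottle or tin is moved more than 30 mm (distance of any of scissors, bottle, pin_tin from where it was at the start of the episode above 0.03 m).
Of reel1, reel2, reel3, reel4 only 3 to 4 are there at a start; the rules pass over those that are not, and their reading is None.
At some moment in a run one of reel1, reel2, reel3, reel4 may be knocked a few centimetres aside while the robot is not near it.
It also fails if it takes over 200 s, if anything falls off the work surface, if the arm or the gripper's body presses on something with over 40 N, if the wrist force passes 120 N, or if a joint passes its speed limit or range.

ROBOT

A 6-joint arm with a two-finger parallel gripper is mounted at the origin on the work surface. World frame = base frame: x ahead of the robot, y to its left, z up, the work surface at z = 0. Lengths are in m, angles in degrees, forces in N, time in s.
With the tool pointing down it reaches from about 0.4 to 0.825 m from the base axis. Payload 7 kg.
Tool frame: the origin (TCP) lies at the very end of the fingers, on their centre line; the grasp point (between the pads) lies 19 mm behind it; z points along the fingers, y is the line along which they close (so a half turn about z gives the same grasp; the last joint's range is limited). The gripper opens to 88 mm and grips with 3 to 60 N. Pads are 19 mm wide; open, the fingers measure 130 mm over their backs; the gripper's body (78 mm by 193 mm) begins 47 mm behind the grasp point.
Start: joints at [84.288, 20.546, 0.682, 0, -70.136, -16.507], TCP at [0.255, 0.625, 0.227] pointing down, gripper open.
Joint ranges: [-176.03, 176.03], [-82.01, 121.73], [-58.28, 71.71], [-173.87, 95.51], [-174.79, -0.11], [-173.66, 173.66]. Speed limits (degrees/s): [136.94, 136.94, 172.46, 180, 180, 180].

INTERFACE

Orientations are given as [roll, pitch, yaw] about the fixed x, y, z axes, in that order (R = Rz(yaw) Ry(pitch) Rx(roll)).
In Python, from plant import get_state, imaging, r, finder gives the robot as it stands.
- The arm moves only by the shell command python3 -m handwheel 'ROWS' [FORCE]. ROWS is JSON, a list of rows, each a list of 5 numbers: the closure, from 0 (fully open) to 1 (shut), then the shift along the world's x, y, z in cm, then the turn about the world's z in degrees. A call has 1 to 8 rows; each row is the pose to reach, as a shift and turn from the pose commanded when the call began; what a row does not reach only later rows make up. A row lasts 1/8 s, in which the tool goes at most 62.5 mm and 10.7 degrees, less where a joint would pass 70% of its speed; a pose out of reach is approached as far as the arm can. A call with a gripper value outside its range is refused whole. The fingers move at their own pace and stop on an object; FORCE is the grip in N (left out, the last holds). Time passes only in rows, so rows that repeat a pose let the fingers close. It gives the time, the measured TCP pose, the force, the opening and the grip force at its end, in the units of the state.
- get_state(): the state, without advancing time (a new reading comes with each control period).
- imaging.capture(name): name is "side" or "top" or "wrist"; returns (picture, depth): 480x640x3 uint8, red, green, blue; 480x640 float32, m along the optical axis (not along the pixel's ray), 0 where there is no reading.
- imaging.get_calibration(name): a dict with "fx", "fy", "cx", "cy" (pixels), "dist" ([k1, k2, p1, p2, k3] as OpenCV has them; the pictures are not rectified), "rvec" (rotation vector, rad) and "tvec" (3), from world to camera coordinates, as OpenCV has them; the wrist camera has in their place "hand_eye" (4x4, takes a point from camera to tool coordinates, whose origin is the TCP and whose axes are the flange's). Camera axes: x right, y down, z forward; pixel columns grow to the right and rows downward; lengths in m; the calibration is good to about 2 mm. A picture is of the moment at which its call begins: read the wrist's pose just before it. get_calibration takes no time and is no camera call.
- r.close_job(): hands the job in; it is judged then, once.
Trained networks look in the newest picture that a camera, given by its name, has taken for a name from the list of things; names that differ only in an ending like _2 or _b are one class to them, and where a whole thing is asked for, a point or a joint stands for the part that bears it (a point fixed in the world has none). Each returns a list of dicts, best first, with "p" (0 to 1); they miss things now and then, are a little off and sometimes report something else, mostly with a low value. They report only what shows in the picture. A call takes as long as a camera call. They do not tell look-alikes from the thing itself.
- finder.cut_out(camera, query): "region" (480x640 bool, what is visible of it) and "pixel" ([column, row] in pixels, amid what is visible of it).
The state is a dict: "time_s": time; "joints": joint angles; "qd": joint speeds; "joint_torque": joint torques, N m; "tcp_pos": TCP position; "eef_rot": TCP orientation; "contact_force": force on the tool from outside, world axes, zero at the start; "moment": the same for the moment, N m; "gripper_width": finger opening in m; "gripper_force": force on a finger pad.
Only numpy, scipy, OpenCV 4.12 (cv2) and the standard library are available. Lean on these libraries where they do the work, as an engineer would, in place of code of your own. Each camera call takes 0.05 s, during which the arm holds its last target. There are 200 camera calls.

## Working session

There is one attempt and no reset: what is moved stays moved. The work goes in short steps, Python scripts to look and compute and a shell command to move; the robot and the scene stay as the last step left them, time stands still between calls to the robot, and variables do not carry over. Pictures are saved under pics/ and viewed, at most 14 in all, crops included, and the job is handed in when it is done.

```bash
ls; mkdir -p pics
cat > h.py <<'E'
import numpy as np, cv2
from plant import get_state, imaging, r, finder
from scipy.spatial.transform import Rotation as R
def cam(name):
    st=get_state(); im,d=imaging.capture(name); c=imaging.get_calibration(name)
    K=np.array([[c['fx'],0,c['cx']],[0,c['fy'],c['cy']],[0,0,1.]]); dist=np.array(c['dist'],float)
    if 'rvec' in c:
        Rm=cv2.Rodrigues(np.array(c['rvec'],float))[0]; t=np.array(c['tvec'],float).ravel()
        Rw=Rm.T; o=-Rm.T@t
    else:
        H=np.array(c['hand_eye']); T=np.eye(4); T[:3,:3]=R.from_euler('xyz',st['eef_rot'],degrees=True).as_matrix(); T[:3,3]=st['tcp_pos']
        M=T@H; Rw=M[:3,:3]; o=M[:3,3]
    return dict(im=im,d=d,K=K,dist=dist,Rw=Rw,o=o,name=name)
def rays(c,px):
    n=cv2.undistortPoints(np.array(px,float).reshape(-1,1,2),c['K'],c['dist']).reshape(-1,2)
    return np.c_[n,np.ones(len(n))]
def cloud(c,mask):
    v,u=np.nonzero(mask&(c['d']>0)); 
    return (rays(c,np.c_[u,v])*c['d'][v,u][:,None])@c['Rw'].T+c['o']
def onz(c,px,z):
    w=rays(c,px)@c['Rw'].T; return c['o']+w*((z-c['o'][2])/w[:,2])[:,None]
def proj(c,P):
    Rm=c['Rw'].T; return cv2.projectPoints(np.array(P,float).reshape(-1,3),cv2.Rodrigues(Rm)[0],-Rm@c['o'],c['K'],c['dist'])[0].reshape(-1,2)
def save(im,f): cv2.imwrite('pics/'+f,im[:,:,::-1])
E
python3 - <<'E'
from h import *
print(get_state())
for n in ['top','side']:
    c=cam(n); save(c['im'],n+'0.png'); print(n,c['o'],c['Rw'][:,2])
    for q in ['winder','tray','pull_post','bolt_knob','bolt_tip','keeper','limit_switch','roller','reel1','scissors','bottle','pin_tin']:
        for x in finder.cut_out(n,q):
            P=cloud(c,x['region'])
            print(q,round(x['p'],2),np.round(x['pixel']),x['region'].sum(),np.round(np.median(P,0),3) if len(P) else None, np.round(np.percentile(P[:,2],98),3) if len(P) else None)
E
```

```text
pics
{'time_s': 0.0, 'joints': array([ 8.42882995e+01,  2.05921087e+01,  6.33128543e-01, -2.12047064e-02,
       -7.01347384e+01, -1.65081835e+01]), 'qd': array([-0.00391368,  0.0044521 , -0.02957124, -0.07822919, -0.05249207,
        0.03958377]), 'joint_torque': array([-4.30179380e-04, -5.82731795e+01,  2.93040276e+01,  6.99705765e+00,
        6.80319834e-03, -1.55247690e-04]), 'tcp_pos': array([0.25507858, 0.62441659, 0.22560676]), 'eef_rot': array([ 1.79904480e+02, -7.52117827e-03, -2.22270995e+01]), 'contact_force': array([-0.05300493, -0.87341181, -0.51412293]), 'moment': array([-0.03378708, -0.02780461,  0.03406786]), 'gripper_force': 0.0, 'gripper_width': 0.08760656859936203}
top [ 0.36551331 -0.01068111  1.25791576] [ 0.14685557  0.00902669 -0.98911676]
winder 0.79 [317. 219.] 10997 [0.602 0.004 0.02 ] 0.089
tray 0.7 [310. 248.] 3565 [0.517 0.02  0.02 ] 0.05
pull_post 0.72 [312. 249.] 3673 [0.517 0.02  0.02 ] 0.05
bolt_knob 0.58 [380. 222.] 136 [ 0.591 -0.174  0.038] 0.088
bolt_tip 0.54 [381. 222.] 120 [ 0.591 -0.17   0.038] 0.088
keeper 0.87 [311. 250.] 3640 [0.517 0.02  0.
[... 1387 characters left out ...]
.58 [380. 170.] 66 [ 0.419 -0.272  0.152] 0.161
roller 0.22 [277. 252.] 10620 [0.599 0.025 0.021] 0.089
reel1 0.92 [336. 378.] 525 [0.328 0.303 0.056] 0.065
reel1 0.76 [281. 394.] 583 [0.421 0.378 0.056] 0.065
reel1 0.68 [257. 439.] 580 [0.431 0.48  0.056] 0.065
reel1 0.6 [177. 358.] 1002 [0.667 0.41  0.097] 0.152
reel1 0.59 [302. 357.] 539 [0.42  0.276 0.055] 0.065
reel1 0.58 [229. 382.] 572 [0.546 0.394 0.055] 0.065
reel1 0.57 [320. 419.] 431 [0.33  0.394 0.058] 0.065
scissors 0.66 [330. 152.] 552 [ 0.638 -0.44   0.01 ] 0.016
bottle 0.78 [179. 360.] 1040 [0.667 0.409 0.097] 0.152
bottle 0.56 [310. 201.] 163 [ 0.588 -0.184  0.04 ] 0.088
pin_tin 0.95 [192. 308.] 759 [0.724 0.271 0.044] 0.049
```

View pics/top0.png

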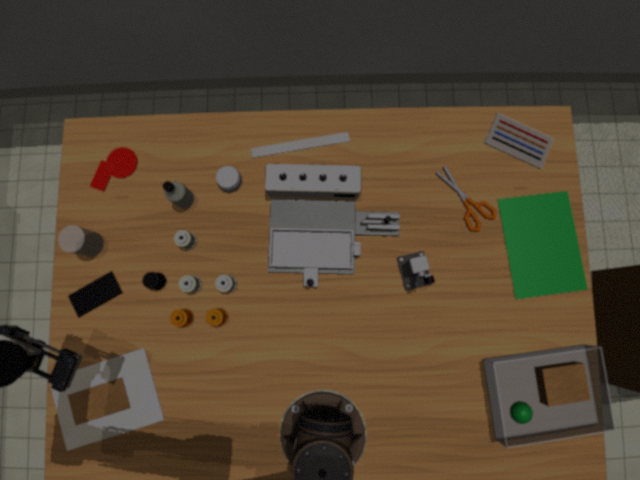

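View pics/side0.png

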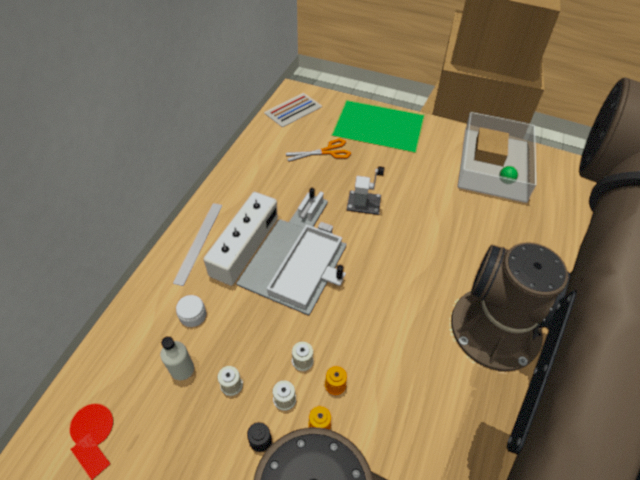

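Cream reels: (183,239), (188,284), (225,284) in the top picture. The look-alikes are orange at (180,318) and (216,317), and black at (153,281). The white cap-like tin is at (228,180) and the bottle at (178,193). I choose the three cream ones, and next I'll check them in one crop and measure precisely.

```bash
cat > meas.py <<'E'
from h import *
def rect(P):
    r_=cv2.minAreaRect((P[:,:2]*1000).astype(np.float32)); return np.round(r_[0],1),np.round(r_[1],1),round(r_[2],1)
def circ(P):
    A=np.c_[2*P[:,:2],np.ones(len(P))]; s=np.linalg.lstsq(A,(P[:,:2]**2).sum(1),rcond=None)[0]; return s[:2]
def box(P,x0,x1,y0,y1,z0,z1): return P[(P[:,0]>x0)&(P[:,0]<x1)&(P[:,1]>y0)&(P[:,1]<y1)&(P[:,2]>z0)&(P[:,2]<z1)]
E
python3 - <<'E'
from meas import *
ims=[]
for n,cr in (('top',[(130,230,110,100),(380,240,80,60)]),('side',[(210,335,110,110),(335,155,60,64)])):
    c=cam(n); P=cloud(c,np.ones((480,640),bool))
    print(n,'floor',np.median(box(P,.3,.9,-.5,.5,-.02,.015)[:,2]))
    print(' housing',rect(box(P,.6,.8,-.2,.2,.08,.093)))
    Q=box(P,.38,.52,-.36,-.18,.086,.1); print(' head',rect(Q),len(Q))
    Q=box(P,.38,.52,-.36,-.18,.006,.017); print(' foot',rect(Q),len(Q))
    Q=box(P,.36,.52,-.36,-.18,.125,.2); print(' roller',rect(Q),len(Q),Q.mean(0),Q.min(0),Q.max(0))
    Q=box(P,.45,.62,-.13,.16,.015,.05); print(' tray',rect(Q),len(Q))
    Q=box(P,.35,.5,-.05,.1,.065,.09); print(' post',rect(Q),len(Q),Q.mean(0))
    Q=box(P,.5,.7,-.3,-.13,.07,.1); print(' knob',rect(Q),len(Q),Q.mean(0))
    Q=box(P,.5,.7,-.3,-.13,.037,.05); print(' cheeks',rect(Q),len(Q))
    for x,y in ((.552,.378),(.424,.361),(.424,.26)):
        Q=box(P,x-.035,x+.035,y-.035,y+.035,.048,.0575);Q2=box(P,x-.035,x+.035,y-.035,y+.035,.0585,.07)
        print(' reel',rect(Q),rect(Q2),Q2.mean(0),len(Q))
    for x,y,w,h in cr: ims.append(cv2.resize(c['im'][y:y+h,x:x+w],(400,300),interpolation=cv2.INTER_CUBIC))
save(np.vstack([np.hstack(ims[:2]),np.hstack(ims[2:])]),'crop1.png')
E
```

```text
top floor 0.00025585204357414515
 housing (array([712.4,  13.2]), array([267.4,  79.9]), 87.5)
 head (array([ 456.5, -272.9]), array([54.7, 44.8]), 12.6) 257
 foot (array([ 456. , -266.9]), array([161. , 122.7]), 84.8) 522
 roller (array([ 419.8, -279.8]), array([24.6, 27.8]), 13.1) 102 [ 0.41856104 -0.27762612  0.15251001] [ 0.40641201 -0.29484285  0.127153  ] [ 0.4323346  -0.26612862  0.16304653]
 tray (array([534.9,   8.6]), array([169.5, 277. ]), 0.1) 3461
 post (array([422. ,  25.2]), array([16.4, 16.5]), 88.9) 42 [0.42243582 0.0252806  0.07573312]
 knob (array([ 590.5, -192.7]), array([16.3, 15.1]), 86.7) 38 [ 0.59040615 -0.19273956  0.08416437]
 cheeks (array([ 591.9, -181.1]), array([99.9, 42.1]), 88.7) 286
 reel (array([554.1, 386.6]), array([47.1, 46.3]), 85.2) (array([554.1, 385.9]), array([42.9, 43. ]), 77.7) [0.55418363 0.38564592 0.06132782] 119
 reel (array([425.4, 369.1]), array([47.8, 47.4]), 88.9) (array([429.3, 368.7]), array([31.7, 33.4]), 89.0) [0.42651235 0.36937199 0.06125276] 142
 reel (array([425.1, 266.9]), array([47.1, 44.7]), 88.2) (array([427.9, 265.5]), 
[... 529 characters left out ...]
3
 post (array([419.3,  27.1]), array([18.1, 17.9]), 18.8) 49 [0.41953495 0.02892926 0.07521442]
 knob (array([ 589.6, -190.7]), array([14.8, 15.3]), 26.6) 39 [ 0.58828942 -0.18878619  0.0819279 ]
 cheeks (array([ 588.8, -182.3]), array([98.4, 44. ]), 87.1) 216
 reel (array([552. , 387.2]), array([48., 48.]), 23.7) (array([551.9, 387.5]), array([41.3, 41.8]), 63.2) [0.55185177 0.38710997 0.06211393] 179
 reel (array([424.2, 370.6]), array([46.4, 46.9]), 23.7) (array([423. , 367.9]), array([39.9, 43.4]), 44.4) [0.42463968 0.36969696 0.06209812] 189
 reel (array([423.7, 267.6]), array([47.1, 49. ]), 54.8) (array([422.9, 269.7]), array([40.3, 40.9]), 31.1) [0.42307859 0.26755419 0.06220072] 167
```

View pics/crop1.png

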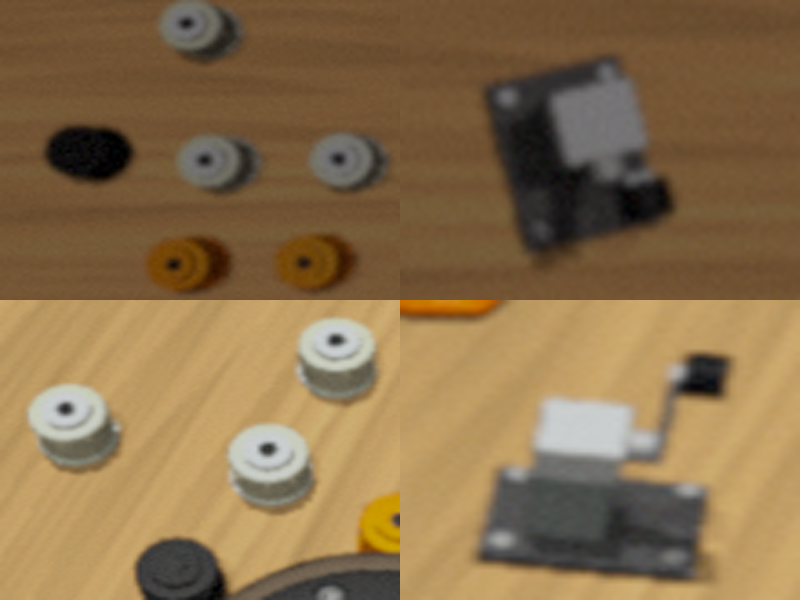

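The crop confirms three cream reels at crop pixels (193,25), (210,160) and (342,160). The switch's roller is on the robot side (about (645,195) in the crop), with the switch yaw about 14°. I push it from the right (-y).

```bash
python3 -m handwheel '[[1,3,-3.4,0,5],[1,6,-6.8,0,10],[1,9,-10.2,0,15],[1,12,-13.6,0,20],[1,15,-17,0,25],[1,18,-20.4,0,30],[1,21,-24,0,36],[1,24.5,-27.5,0,36]]' && python3 -m handwheel '[[1,0,-6,0,0],[1,0,-12,0,0],[1,0,-18,0,0],[1,0,-24,0,0],[1,0,-30,0,0],[1,0,-36,0,0],[1,0,-42,0,0],[1,0,-45,0,0]]' && python3 -m handwheel '[[1,-1,-6,0,0],[1,-3,-12,0,0],[1,-5,-18,0,0],[1,-6.8,-24.4,0,0],[1,-6.8,-24.4,-4,0],[1,-6.8,-24.4,-8,0],[1,-6.8,-24.4,-11.2,0],[1,-6.8,-24.4,-11.2,0]]'; python3 -c "
from h import *
print(get_state()); c=cam('side'); save(c['im'][120:280,280:480],'s1.png')
P=cloud(c,np.ones((480,640),bool))"
```

```text
time_s: 2.4
tcp_pos: [0.501, 0.3487, 0.2269]
eef_rot: [-180.0, -0.0, 13.9]
contact_force: [0.1, -0.2, 0.1]
gripper_width: 0.0132
gripper_force: 0.0
time_s: 3.4
tcp_pos: [0.4998, -0.1027, 0.2268]
eef_rot: [180.0, -0.0, 13.7]
contact_force: [0.1, -1.3, -0.1]
gripper_width: 0.0008
gripper_force: 0.0
time_s: 4.4
tcp_pos: [0.4306, -0.3436, 0.1125]
eef_rot: [-179.8, 0.2, 13.8]
contact_force: [0.3, -0.2, 0.4]
gripper_width: 0.0003
gripper_force: 0.0
{'time_s': 4.4, 'joints': array([-1.82287677e+01,  1.50304348e+01, -2.35650262e+01, -2.22327277e-02,
       -5.16837927e+01,  1.21994246e+02]), 'qd': array([ 0.23851959, -2.31253176,  3.40434376,  1.25431839, -2.09693357,
        0.02357314]), 'joint_torque': array([-1.28785288e-01, -4.39510238e+01,  2.31513584e+01,  5.36811188e+00,
        6.37264643e-01, -1.09851848e-03]), 'tcp_pos': array([ 0.43058121, -0.34362034,  0.11252165]), 'eef_rot': array([-179.83730289,    0.2276302 ,   13.75197446]), 'contact_force': array([ 0.25028312, -0.18095286,  0.44788109]), 'moment': array([-0.09285231, -0.04474515, -0.01192026]), 'gripper_force': 0.0, 'gripper_width': 0.0003456651416823923}
```

View pics/s1.png

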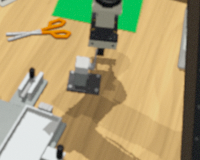

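```bash
python3 -m handwheel '[[1,-0.25,1,0,0],[1,-0.5,2,0,0],[1,-0.75,3,0,0],[1,-0.9,3.6,0,0],[1,-1.05,4.2,0,0],[1,-1.2,4.8,0,0],[1,-1.2,4.8,0,0]]' && python3 -m handwheel '[[1,-0.15,0.6,0,0],[1,-0.3,1.2,0,0],[1,-0.45,1.8,0,0],[1,-0.6,2.4,0,0],[1,-0.6,2.4,0,0]]'; python3 -c "
from meas import *
c=cam('side'); save(cv2.resize(c['im'][140:240,310:430],(480,400)),'s2.png')"
```

```text
time_s: 5.32
tcp_pos: [0.4207, -0.296, 0.1148]
eef_rot: [180.0, -0.0, 13.8]
contact_force: [1.4, -2.3, 3.3]
gripper_width: 0.0004
gripper_force: 1.2
time_s: 5.95
tcp_pos: [0.4133, -0.272, 0.1141]
eef_rot: [-180.0, 0.1, 13.8]
contact_force: [0.3, -6.6, -3.0]
gripper_width: 0.0004
gripper_force: 3.7
```

View pics/s2.png

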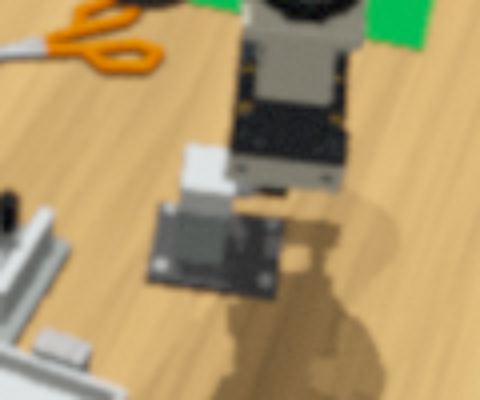

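Force 6.6 N on the lever, well past the 4 N click. Now back off and rise.

```bash
python3 -m handwheel '[[1,-0.05,0.2,0,0],[1,0.5,-2,0,0],[1,1,-4,0,0],[1,1.8,-7.2,0,0],[1,1.8,-7.2,0,0],[1,1.8,-7.2,6,0],[1,1.8,-7.2,12,0],[1,1.8,-7.2,12,0]]'; python3 -c "
from meas import *
for n in ['top','side']:
    c=cam(n);P=cloud(c,np.ones((480,640),bool))
    Q=box(P,.36,.46,-.32,-.18,.125,.17); print(len(Q),Q.mean(0)); print(get_state()['tcp_pos'])"
```

```text
time_s: 7.0
tcp_pos: [0.4338, -0.3443, 0.2394]
eef_rot: [179.7, -0.3, 13.8]
contact_force: [0.3, 1.3, -1.2]
gripper_width: 0.0003
gripper_force: 0.0
0 [nan nan nan]
[ 0.43256604 -0.34341611  0.23653571]
85 [ 0.41840381 -0.27324628  0.1500243 ]
[ 0.43175538 -0.34303734  0.23476909]<string>:5: RuntimeWarning: Mean of empty slice.
  ret = um.true_divide(
```

```bash
python3 -m handwheel '[[0.2,2,5,0,-10.5],[0.2,4,10.5,0,-21],[0.2,6,16,0,-31.5],[0.2,6.8,21.5,0,-42],[0.2,6.8,27,0,-52.5],[0.2,6.8,32.5,0,-63],[0.2,6.8,38,0,-73.5],[0.2,6.8,42.4,0,-84]]' && python3 -m handwheel '[[0.2,-2,5,0,-10],[0.2,-4,10,0,-20],[0.2,-6,15,0,-22.3],[0.2,-7.5,18.7,0,-22.3],[0.2,-7.5,18.7,0,-22.3],[0.2,-7.5,18.7,0,-22.3]]'
cat > reels.py <<'E'
from meas import *
def look(names=('top','side','wrist')):
  for n in names:
    c=cam(n); print(n)
    if n=='wrist': save(c['im'],'w_last.png')
    P=cloud(c,np.ones((480,640),bool))
    for x in finder.cut_out(n,'reel1'):
        if x['p']<.3: continue
        Q=cloud(c,x['region']); m=np.median(Q,0)
        if not(.2<m[0]<.75 and -.2<m[1]<.6): continue
        lo=np.median(c['im'][x['region']],0)
        G=Q[Q[:,2]>Q[:,2].max()-.015]
        print(np.round(x['p'],2),lo,rect(G),np.round(Q[:,2].max(),3))
if __name__=='__main__': look(); print(get_state()['tcp_pos'],get_state()['eef_rot'],get_state()['gripper_width'])
E
python3 reels.py
```

```text
time_s: 8.1
tcp_pos: [0.4986, 0.0783, 0.2329]
eef_rot: [179.8, 0.0, -63.3]
contact_force: [1.3, 0.1, -0.4]
gripper_width: 0.0695
gripper_force: 0.0
time_s: 8.85
tcp_pos: [0.4245, 0.2629, 0.2333]
eef_rot: [179.9, -0.1, -85.3]
contact_force: [0.1, 0.2, -0.5]
gripper_width: 0.0702
gripper_force: 0.0
top
0.8 [92. 85. 72.] (array([425. , 266.6]), array([47.5, 44.6]), 88.8) 0.067
0.75 [103.  46.   6.] (array([330.7, 400.2]), array([43.7, 25.7]), 10.2) 0.069
0.72 [70. 32.  4.] (array([334.7, 221.9]), array([7.1, 0. ]), 101.7) 0.344
0.71 [114. 111. 110.] (array([712.7,  12.1]), array([172.8,   5.5]), 87.5) 0.119
side
0.97 [82. 82. 80.] (array([435.6, 475. ]), array([46.7, 47.1]), 58.4) 0.067
0.86 [208.5 210.5 198. ] (array([551.1, 386.5]), array([47.2, 46.2]), 7.6) 0.068
0.85 [167.  86.   0.] (array([330.5, 293.1]), array([44.2, 45. ]), 43.9) 0.069
0.75 [192. 105.   0.] (array([330.2, 392.3]), array([46.3, 46. ]), 69.7) 0.068
0.73 [166.  160.  139.5] (array([423.7, 268. ]), array([46.6, 48.3]), 20.9) 0.067
0.65 [211.  210.  200.5] (array([424.8, 370. ]), array([46.5, 48.3]), 85.1) 0.067
wrist
0.93 [129. 123. 108.] (array([430.5, 236.3]), array([7.4, 6.6]), 89.8) 0.317
0.79 [169.  92.  28.] (array([382.6, 249.8]), array([8.6, 0.7]), 1.1) 0.241
0.78 [197. 111.  32.] (array([335.9, 399.4]), array([30.7, 42.9]), 27.8) 0.065
0.73 [30. 28. 26.] (array([437. , 454.7]), array([41.8, 11.5]), 4.8) 0.021
0.57 [193. 193. 181.] (array([422.4, 267.4]), array([47.7, 48. ]), 4.2) 0.065
0.36 [110. 108. 107.] (array([704.4, 266.7]), array([59.4, 17.7]), 84.6) 0.048
[0.42569642 0.262823   0.23448875] [ 1.79991850e+02 -5.73272316e-03 -8.54173699e+01] 0.06977021957458195
```

```bash
python3 -m handwheel '[[0.2,-0.1,0.4,-5,-7],[0.2,-0.1,0.4,-10,-7],[0.2,-0.1,0.4,-15,-7],[0.2,-0.1,0.4,-18,-7],[0.2,-0.1,0.4,-20.9,-7],[0.2,-0.1,0.4,-20.9,-7]]' && python3 -m handwheel '[[1,0,0,0,0],[1,0,0,0,0],[1,0,0,0,0],[1,0,0,3,0],[1,0,0,8,0],[1,0,0,13,0],[1,0,0,13,0]]' 15
```

```text
time_s: 9.9
tcp_pos: [0.4237, 0.266, 0.0239]
eef_rot: [179.9, -0.2, -92.4]
contact_force: [-0.3, 0.0, 0.7]
gripper_width: 0.0702
gripper_force: 0.0
time_s: 10.78
tcp_pos: [0.4262, 0.2695, 0.1601]
eef_rot: [-179.7, 0.4, -92.3]
contact_force: [0.2, -0.4, -1.2]
gripper_width: 0.0484
gripper_force: 15.0
```

```bash
python3 -m handwheel '[[1,1.5,-5,0,0],[1,3.2,-10.5,0,0],[1,4.8,-16,0,0],[1,6.4,-21.5,0,0],[1,8,-26.5,0,0],[1,9.25,-30.1,0,0],[1,9.25,-30.1,0,0],[1,9.25,-30.1,0,0]]' && python3 -m handwheel '[[1,0,0,-4,0],[1,0,0,-8,0],[1,0,0,-9.5,0],[1,0,0,-10.6,0],[1,0,0,-10.9,0],[1,0,0,-10.9,0]]'; python3 -c "
from meas import *
c=cam('wrist'); save(c['im'],'w1.png')"
```

```text
time_s: 11.78
tcp_pos: [0.5163, -0.0335, 0.1548]
eef_rot: [179.9, -0.0, -92.4]
contact_force: [-0.2, 0.7, -1.4]
gripper_width: 0.0485
gripper_force: 15.0
time_s: 12.52
tcp_pos: [0.5176, -0.0332, 0.0473]
eef_rot: [-179.9, 0.0, -92.3]
contact_force: [-0.7, -0.9, -0.7]
gripper_width: 0.0485
gripper_force: 15.0
```

View pics/w1.png

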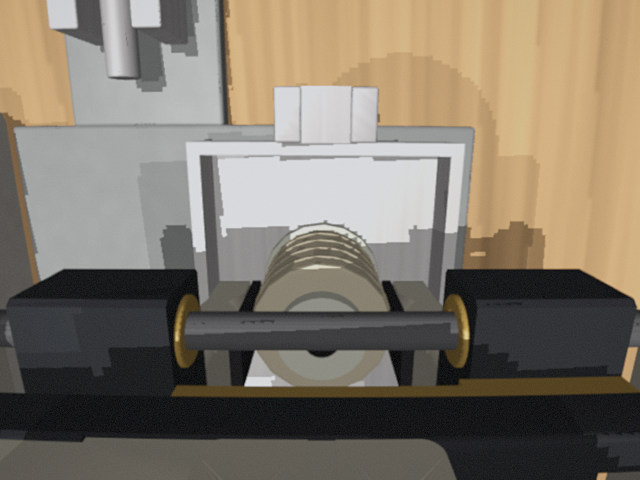

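The wrist view shows the reel centred between the tray's front and back rims (columns 190-470, reel at 322,300). Lower, release, and go to the next.

```bash
python3 -m handwheel '[[1,0,0,-0.2,0],[1,0,0,-0.2,0],[0.2,0,0,-0.2,0],[0.2,0,0,-0.2,0],[0.2,0,0,4,0],[0.2,0,0,9,0],[0.2,0,0,13,0],[0.2,0,0,13,0]]' && python3 -m handwheel '[[0.2,-1,5,0,0],[0.2,-2,10.5,0,0],[0.2,-3,16,0,0],[0.2,-4.5,21.5,0,0],[0.2,-6,27,0,0],[0.2,-7,32.5,0,0],[0.2,-8,37,0,0],[0.2,-9.1,40.4,0,0]]' && python3 reels.py
```

```text
time_s: 13.58
tcp_pos: [0.5188, -0.033, 0.1799]
eef_rot: [-179.6, 0.1, -92.3]
contact_force: [-1.0, -0.1, -1.9]
gripper_width: 0.0703
gripper_force: 0.0
time_s: 14.58
tcp_pos: [0.4249, 0.3721, 0.1752]
eef_rot: [179.9, -0.1, -92.3]
contact_force: [0.8, -0.7, -0.3]
gripper_width: 0.07
gripper_force: 0.0
top
0.89 [114.5  64.    9. ] (array([332. , 290.9]), array([42.3, 43.7]), 89.2) 0.066
0.72 [71. 30.  4.] (array([342. , 337.9]), array([1., 7.]), 84.4) 0.248
0.71 [75. 70. 59.] (array([424.1, 369. ]), array([47. , 44.6]), 89.1) 0.067
0.66 [117. 115. 115.] (array([519.4, -34.3]), array([44. , 45.1]), 88.7) 0.087
0.65 [105. 102.  92.] (array([518.3, 329.5]), array([0., 0.]), 0.0) 0.27
side
0.95 [150. 149. 132.] (array([425.6, 370.9]), array([45.5, 48.7]), 73.2) 0.067
0.91 [173.  171.5 156. ] (array([373.1, 356.6]), array([ 0.5, 12.2]), 60.9) 0.576
0.89 [162.  83.   0.] (array([330. , 392.7]), array([45.1, 45.9]), 24.4) 0.067
0.86 [80. 79. 77.] (array([435.8, 474.4]), array([46.3, 47.9]), 27.2) 0.067
0.84 [206. 206. 194.] (array([552.7, 387.8]), array([48.3, 45.1]), 6.0) 0.067
wrist
0.98 [177.  97.  28.] (array([328.8, 391.5]), array([45.8, 48. ]), 67.7) 0.066
0.96 [43.5 42.  45. ] (array([423. , 345.4]), array([9.9, 1.1]), 74.4) 0.268
0.83 [237. 163.  58.] (array([329.7, 294. ]), array([48.1, 48.4]), 8.9) 0.066
0.65 [206.  200.5 187.5] (array([464.8, 332.6]), array([0.9, 6. ]), 75.8) 0.248
0.58 [186.5 179.  163. ] (array([423.2, 370.5]), array([47.7, 47.7]), 86.2) 0.065
[0.42576413 0.36967185 0.17581329] [ 1.79952967e+02 -6.88272288e-02 -9.23644638e+01] 0.07007911006694742
```

```bash
python3 -m handwheel '[[0.2,0,0,-5,0],[0.2,0,0,-10,0],[0.2,0,0,-13,0],[0.2,0,0,-15.1,0],[0.2,0,0,-15.1,0]]' && python3 -m handwheel '[[1,0,0,0,0],[1,0,0,0,0],[1,0,0,0,0],[1,0,0,4,0],[1,0,0,9,0],[1,0,0,13,0],[1,0,0,13,0]]' 15 && python3 -m handwheel '[[1,2,-3,0,0],[1,4.5,-7,0,0],[1,7,-11,0,0],[1,9.4,-15,0,0],[1,9.4,-15,0,0],[1,9.4,-15,0,0]]' && python3 -m handwheel '[[1,0,0,-4,0],[1,0,0,-8,0],[1,0,0,-9.5,0],[1,0,0,-10.6,0],[1,0,0,-11.1,0],[1,0,0,-11.1,0]]'; python3 reels.py
```

```text
time_s: 15.5
tcp_pos: [0.4257, 0.3685, 0.0241]
eef_rot: [179.9, -0.2, -92.4]
contact_force: [1.3, -0.0, -0.8]
gripper_width: 0.07
gripper_force: 0.0
time_s: 16.38
tcp_pos: [0.4272, 0.3723, 0.1596]
eef_rot: [-179.8, 0.4, -92.3]
contact_force: [0.2, 0.3, -1.7]
gripper_width: 0.0488
gripper_force: 15.0
time_s: 17.12
tcp_pos: [0.5196, 0.2203, 0.155]
eef_rot: [180.0, -0.0, -92.4]
contact_force: [-0.7, -0.6, -1.9]
gripper_width: 0.0483
gripper_force: 15.0
time_s: 17.88
tcp_pos: [0.5203, 0.221, 0.0451]
eef_rot: [-180.0, 0.0, -92.3]
contact_force: [0.3, -0.6, -1.3]
gripper_width: 0.0486
gripper_force: 15.0
top
0.77 [129. 127. 126.] (array([519.5, -34.3]), array([44. , 44.5]), 88.8) 0.088
0.68 [74. 32.  3.] (array([333.7, 382.9]), array([45.4, 32. ]), 17.6) 0.067
0.51 [125.  67.   9.] (array([331.3, 291.3]), array([45.3, 42.6]), 44.9) 0.068
0.39 [62.5 57.5 50. ] (array([520.1, 197.3]), array([ 3.4, 21.8]), 87.7) 0.076
side
0.92 [171.  91.   0.] (array([330.2, 392.6]), array([44.1, 46.6]), 51.7) 0.068
0.87 [217. 146.   0.] (array([330.6, 294. ]), array([47. , 45.9]), 75.1) 0.067
0.78 [213. 211. 193.] (array([518.1, -33.7]), array([49.4, 40.4]), 76.0) 0.085
0.71 [82. 81. 79.] (array([435.7, 474.6]), array([46.1, 48.1]), 28.3) 0.068
0.61 [207. 208. 193.] (array([552.2, 387.2]), array([47.7, 46. ]), 18.4) 0.068
0.61 [127.  122.  102.5] (array([530.5, 237.9]), array([ 6.6, 20. ]), 50.3) 0.08
wrist
0.55 [136. 129. 112.] (array([518.3, 194.9]), array([ 8.1, 18.8]), 86.2) 0.129
0.54 [129.  69.  27.] (array([460. , 199.3]), array([1.7, 5.1]), 1.2) 0.136
[0.52023309 0.22071954 0.04509729] [-1.79959282e+02  3.87951864e-02 -9.23489340e+01] 0.0484572240395678
```

I mixed up units: I moved to y = 22 cm when the slot is at 2.2 cm. The reel is still held, 19 mm above the bare table. Raising and moving on to the tray.

```bash
python3 -m handwheel '[[1,0,0,5,0],[1,0,0,11,0],[1,0,-5,11,0],[1,0,-10,11,0],[1,0,-15,11,0],[1,0,-19.8,11,0],[1,0,-19.8,11,0],[1,0,-19.8,11,0]]' && python3 -m handwheel '[[1,0,0,-4,0],[1,0,0,-8,0],[1,0,0,-9.5,0],[1,0,0,-10.6,0],[1,0,0,-11,0],[1,0,0,-11,0]]' && python3 -m handwheel '[[0.2,0,0,0,0],[0.2,0,0,0,0],[0.2,0,0,4,0],[0.2,0,0,9,0],[0.2,0,0,13,0],[0.2,0,0,13,0]]'; python3 reels.py
```

```text
time_s: 19.18
tcp_pos: [0.5201, 0.0225, 0.1548]
eef_rot: [-180.0, 0.0, -92.4]
contact_force: [0.1, 0.7, -0.4]
gripper_width: 0.0487
gripper_force: 15.0
time_s: 19.92
tcp_pos: [0.5211, 0.0231, 0.0457]
eef_rot: [-179.9, 0.0, -92.3]
contact_force: [0.5, 0.9, -1.1]
gripper_width: 0.0486
gripper_force: 15.0
time_s: 20.68
tcp_pos: [0.522, 0.0232, 0.1783]
eef_rot: [-179.6, 0.1, -92.3]
contact_force: [-0.0, -0.2, -1.0]
gripper_width: 0.0703
gripper_force: 0.0
top
0.7 [131. 129. 119.] (array([519.6, -34.3]), array([44., 45.]), 88.8) 0.087
0.66 [20. 18. 18.] (array([433.6, 483.3]), array([43. , 21.4]), 20.5) 0.065
0.51 [136.   81.   11.5] (array([330.8, 406.2]), array([33.4, 16.4]), 14.3) 0.066
side
0.97 [221. 170.   0.] (array([329.8, 393.5]), array([44.9, 44.9]), 21.2) 0.067
0.81 [202. 203. 189.] (array([551. , 386.7]), array([46.6, 46.6]), 88.4) 0.067
0.65 [174. 171. 151.] (array([519.8, -29.4]), array([40.8, 49.7]), 54.3) 0.086
0.64 [176.  95.   0.] (array([330.3, 293.3]), array([44.5, 46.3]), 41.4) 0.07
0.62 [76. 76. 74.] (array([435. , 475.8]), array([45.9, 45.9]), 67.7) 0.068
0.56 [137. 133. 116.] (array([519. ,  24.2]), array([47.4, 46.6]), 26.3) 0.085
wrist
0.76 [215. 216. 200.] (array([518.5, -33.5]), array([47.9, 47.7]), 70.7) 0.085
0.69 [145. 145. 135.] (array([520. ,  22.5]), array([48.2, 47.6]), 58.2) 0.084
0.63 [199. 199. 201.] (array([ 5.318e+02, -5.000e-01]), array([0., 0.]), 0.0) 0.255
[0.51929762 0.02234274 0.17341937] [ 1.79882350e+02 -4.71525493e-02 -9.23528045e+01] 0.07037757898884808
```

```bash
python3 -m handwheel '[[0.2,0.5,5,0,0],[0.2,1,11,0,0],[0.2,1.5,17,0,0],[0.2,2,23,0,0],[0.2,2.5,29,0,0],[0.2,3.3,34,0,0],[0.2,3.3,36.5,0,0],[0.2,3.3,36.5,0,0]]' ; python3 reels.py
```

```text
time_s: 21.98
tcp_pos: [0.5524, 0.3887, 0.1728]
eef_rot: [179.9, -0.1, -92.3]
contact_force: [-0.3, -1.0, -0.2]
gripper_width: 0.07
gripper_force: 0.0
top
0.9 [76. 68. 59.] (array([554.8, 385.8]), array([46.4, 46.4]), 70.9) 0.068
0.83 [7. 6. 6.] (array([437.3, 473.4]), array([43.6, 43.1]), 15.6) 0.069
0.81 [121. 119. 118.] (array([521.5,  22.4]), array([44.6, 45. ]), 30.4) 0.087
0.58 [114.  59.   6.] (array([332.7, 391.4]), array([46.5, 48.6]), 47.7) 0.067
0.55 [121. 119. 119.] (array([520.4, -35.1]), array([47.5, 45.5]), 42.3) 0.086
0.52 [118.  74.  13.] (array([332. , 292.2]), array([43.9, 44.9]), 0.6) 0.067
side
0.91 [232. 165.   0.] (array([330.3, 391.7]), array([45. , 47.8]), 22.6) 0.067
0.81 [227. 167.   0.] (array([330.3, 293.4]), array([47.2, 44.9]), 85.3) 0.068
0.8 [29. 30. 30.] (array([435.2, 475.5]), array([46.2, 46.9]), 64.5) 0.067
wrist
0.81 [151.  84.  24.] (array([345.3, 295.7]), array([19.7, 46.7]), 7.0) 0.062
0.79 [18. 18. 19.] (array([499.6, 379.3]), array([0., 0.]), 0.0) 0.204
0.67 [171.  97.  28.] (array([340.1, 393.7]), array([28.4, 47.9]), 5.4) 0.065
0.57 [182. 175. 159.] (array([552. , 387.9]), array([47.4, 48.2]), 74.7) 0.065
[0.55312543 0.38653047 0.17489317] [-1.79991247e+02  1.22089337e-02 -9.24041374e+01] 0.0700410189175619
```

The bottle (about x 0.67) would be under the gripper's body with this yaw, so I turn 90° before descending so the body lies along y.

```bash
python3 -c "
from meas import *
c=imaging.get_calibration('wrist')
st=get_state();M=R.from_euler('xyz',st['eef_rot'],degrees=True).as_matrix();print(M@np.array(c['hand_eye'])[:3,3])"
python3 -m handwheel '[[0.2,0,0,3,-10.5],[0.2,0,0,3,-21],[0.2,0,0,3,-31.5],[0.2,0,0,3,-42],[0.2,0,0,3,-52.5],[0.2,0,0,3,-63],[0.2,0,0,3,-73.5],[0.2,0,0,3,-84]]'; python3 -m handwheel '[[0.2,0,0,0,-6],[0.2,0,0,0,-6],[0.2,0,0,0,-6]]'; python3 reels.py
```

```text
[-0.00376329 -0.06631159  0.15861689]
time_s: 23.28
tcp_pos: [0.5531, 0.3868, 0.205]
eef_rot: [180.0, 0.0, -176.7]
contact_force: [0.3, -0.2, -0.5]
gripper_width: 0.0702
gripper_force: 0.0
time_s: 23.65
tcp_pos: [0.5531, 0.3872, 0.2048]
eef_rot: [180.0, 0.0, 177.8]
contact_force: [1.0, 0.4, 0.1]
gripper_width: 0.0705
gripper_force: 0.0
top
0.8 [7. 6. 6.] (array([437.3, 473.2]), array([45.5, 44.6]), 11.8) 0.065
0.76 [120. 118. 118.] (array([523.4,  22. ]), array([44.6, 46.9]), 0.1) 0.088
0.7 [112.  60.   6.] (array([332.3, 392.1]), array([46.6, 48. ]), 46.1) 0.067
0.7 [125. 123. 124.] (array([493.6,  20.7]), array([ 74.5, 145.9]), 62.7) 0.082
0.66 [118.  74.  12.] (array([332. , 291.6]), array([45.3, 43.6]), 89.0) 0.069
0.61 [56. 50. 41.] (array([519.2, 300.3]), array([ 5.2, 17.5]), 66.1) 0.278
0.5 [120.5 119.  118. ] (array([521. , -34.2]), array([46.7, 44.7]), 30.4) 0.088
side
0.74 [227. 170.   0.] (array([330. , 293.6]), array([45.1, 47.5]), 20.1) 0.067
0.72 [233. 165.   0.] (array([330.3, 392.6]), array([45.9, 45.4]), 60.3) 0.066
0.66 [30. 30. 31.] (array([435.7, 474.4]), array([46.4, 48.5]), 29.3) 0.067
wrist
0.9 [37. 36. 38.] (array([435.3, 475.4]), array([48.1, 47.9]), 17.8) 0.065
[0.55296482 0.38754988 0.20455422] [-1.79997142e+02 -1.52630827e-05  1.77684491e+02] 0.07008752635241437
```

```bash
python3 -m handwheel '[[0.2,0,0,-5,0],[0.2,0,0,-10,0],[0.2,0,0,-15,0],[0.2,0,0,-17.9,0],[0.2,0,0,-17.9,0]]' && python3 -m handwheel '[[1,0,0,0,0],[1,0,0,0,0],[1,0,0,0,0],[1,0,0,4,0],[1,0,0,9,0],[1,0,0,14,0],[1,0,0,14,0]]' 15 && python3 -m handwheel '[[1,-0.3,-4,0,10.5],[1,-0.6,-8,0,21],[1,-1,-12,0,31.5],[1,-1.5,-16,0,42],[1,-2,-20,0,52.5],[1,-2.5,-25,0,63],[1,-3.1,-29,0,73.5],[1,-3.1,-30.9,0,84]]' ; python3 -m handwheel '[[1,0,0,0,6],[1,0,0,0,6],[1,0,0,0,6]]' && python3 reels.py
```

```text
time_s: 24.58
tcp_pos: [0.5517, 0.3862, 0.0229]
eef_rot: [-179.8, -0.2, 177.7]
contact_force: [0.1, -1.0, 1.1]
gripper_width: 0.07
gripper_force: 0.0
time_s: 25.45
tcp_pos: [0.5549, 0.3895, 0.1716]
eef_rot: [179.6, 0.4, 177.7]
contact_force: [-0.2, -0.2, -1.4]
gripper_width: 0.0487
gripper_force: 15.0
time_s: 26.45
tcp_pos: [0.5207, 0.0765, 0.1652]
eef_rot: [180.0, 0.0, -98.1]
contact_force: [0.3, -0.1, -2.2]
gripper_width: 0.049
gripper_force: 15.0
time_s: 26.82
tcp_pos: [0.5218, 0.0787, 0.1653]
eef_rot: [180.0, 0.0, -92.5]
contact_force: [-0.4, -0.7, -1.2]
gripper_width: 0.0489
gripper_force: 15.0
top
0.8 [131. 129. 129.] (array([520.7, -34.4]), array([44.1, 47.5]), 88.7) 0.087
0.8 [130. 128. 116.] (array([522.6,  20.7]), array([44.2, 47.5]), 89.6) 0.086
side
0.95 [180.  95.   0.] (array([330.2, 294.5]), array([45.9, 44.3]), 4.6) 0.067
0.89 [209. 155.   0.] (array([331.4, 392.1]), array([42.7, 48.2]), 21.6) 0.067
0.73 [128. 123. 103.] (array([414.8, 315.5]), array([14.7,  1. ]), 32.2) 0.511
0.5 [129. 128. 110.] (array([482.8,  89.6]), array([3.8, 4.5]), 54.1) 0.172
wrist
0.95 [135. 129. 112.] (array([520.9,  78.4]), array([46., 45.]), 87.0) 0.203
0.68 [215. 215. 200.] (array([519.9,  22.9]), array([47.9, 47.4]), 85.7) 0.084
0.64 [212. 213. 214.] (array([518.4, -33. ]), array([47.8, 48.1]), 56.6) 0.085
[0.52191185 0.07876545 0.1654913 ] [ 1.79992464e+02 -3.72008977e-03 -9.23524204e+01] 0.04863126951198654
```

```bash
python3 -m handwheel '[[1,0,0,-4,0],[1,0,0,-8,0],[1,0,0,-10.5,0],[1,0,0,-11.6,0],[1,0,0,-12.1,0],[1,0,0,-12.1,0]]' && python3 -m handwheel '[[0.2,0,0,0,0],[0.2,0,0,0,0],[0.2,0,0,4,0],[0.2,0,0,9,0],[0.2,0,0,13,0],[0.2,0,0,13,0],[1,-5,0,13,0],[1,-10,0,13,0]]'; python3 -m handwheel '[[1,-2,0,0,0],[1,-2,0,0,0]]'; python3 reels.py; python3 -c "
from meas import *
c=cam('side'); save(cv2.resize(c['im'][160:450,150:420],(750,600)),'s3.png')"
```

```text
time_s: 27.88
tcp_pos: [0.5234, 0.0789, 0.046]
eef_rot: [-179.9, 0.0, -92.3]
contact_force: [1.9, -1.6, 2.3]
gripper_width: 0.0486
gripper_force: 15.0
time_s: 28.88
tcp_pos: [0.4204, 0.0782, 0.1733]
eef_rot: [179.9, -0.1, -92.4]
contact_force: [-1.0, 1.9, 0.6]
gripper_width: 0.0554
gripper_force: 0.0
time_s: 29.12
tcp_pos: [0.4012, 0.0786, 0.1747]
eef_rot: [-180.0, 0.0, -92.3]
contact_force: [-0.7, 0.7, 0.8]
gripper_width: 0.0357
gripper_force: 0.0
top
0.86 [123. 121. 121.] (array([522.2, -33. ]), array([41.3, 44.7]), 88.5) 0.088
0.77 [123. 121. 120.] (array([493.7,  36.4]), array([0., 0.]), 0.0) 0.266
0.69 [14. 13. 13.] (array([436.1, 473. ]), array([42.6, 41.9]), 5.0) 0.068
0.59 [127. 126. 123.] (array([536.7,  78.3]), array([44.1, 21.2]), 89.7) 0.087
side
0.78 [78. 77. 75.] (array([436. , 474.7]), array([46.8, 47.8]), 44.8) 0.067
0.67 [152. 148. 135.] (array([465.8, 106.2]), array([ 5.1, 14.4]), 87.9) 0.259
0.65 [221. 170.   0.] (array([331. , 393.4]), array([42.8, 46.8]), 21.1) 0.068
0.64 [174.  175.5 163.5] (array([521.4,  80.8]), array([46.9, 46.6]), 6.0) 0.087
0.63 [216. 158.   0.] (array([330.1, 294.1]), array([48. , 44.8]), 69.8) 0.068
0.55 [194. 194. 177.] (array([522.5,  22.8]), array([47.3, 47.1]), 23.7) 0.086
wrist
0.91 [212. 214. 196.] (array([521.5,  22.8]), array([48.4, 46.4]), 3.8) 0.085
0.73 [203. 203. 190.] (array([522.5,  76. ]), array([48.6, 41. ]), 2.5) 0.084
0.72 [208. 209. 193.] (array([519.9, -33.1]), array([48.1, 48.4]), 74.8) 0.084
[0.40258597 0.0786555  0.17426536] [ 1.79968226e+02 -3.34346615e-02 -9.23747196e+01] 0.011622108263424925
```

View pics/s3.png

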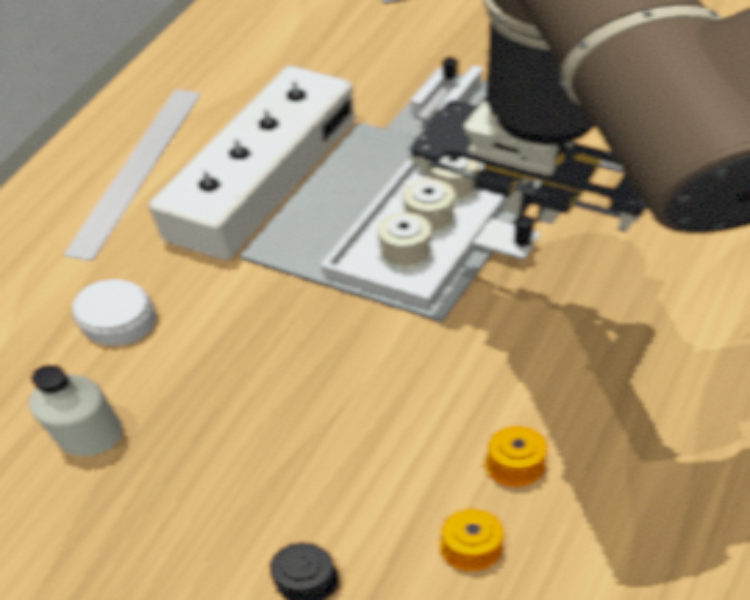

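All three cream reels stand in the tray and only orange and black look-alikes remain on the table. Now I grasp the post (closing along y) to push the carriage home.

```bash
python3 -m handwheel '[[0.3,0.5,-1,0,10.5],[0.3,1,-2,0,21],[0.3,1.9,-4,0,31.5],[0.3,1.9,-5.1,0,42],[0.3,1.9,-5.1,0,52.5],[0.3,1.9,-5.1,0,63],[0.3,1.9,-5.1,0,73.5],[0.3,1.9,-5.1,0,84]]'; python3 -m handwheel '[[0.3,0,0,0,6],[0.3,0,0,0,6],[0.3,0,0,0,6]]'; python3 -c "
from meas import *
for n in ['wrist','side']:
    c=cam(n);P=cloud(c,np.ones((480,640),bool))
    Q=box(P,.39,.46,-.01,.06,.065,.085); print(n,len(Q),rect(Q) if len(Q) else 0)
print(get_state()['tcp_pos'])"
```

```text
time_s: 30.48
tcp_pos: [0.4213, 0.0274, 0.1743]
eef_rot: [180.0, 0.0, -8.0]
contact_force: [-0.1, 0.6, 0.1]
gripper_width: 0.0611
gripper_force: 0.0
time_s: 30.85
tcp_pos: [0.4211, 0.0275, 0.1744]
eef_rot: [180.0, 0.0, -2.5]
contact_force: [0.1, 0.6, -0.0]
gripper_width: 0.0612
gripper_force: 0.0
wrist 787 (array([424.2,  26.7]), array([19.1, 19.2]), 11.3)
side 53 (array([424. ,  27.5]), array([18.3, 18.5]), 70.4)
[0.42102051 0.02752902 0.17448343]
```

```bash
python3 -m handwheel '[[0.3,0.3,0,-5,0],[0.3,0.3,0,-10,0],[0.3,0.3,0,-12.8,0],[0.3,0.3,0,-12.8,0],[1,0.3,0,-12.8,0],[1,0.3,0,-12.8,0],[1,0.3,0,-12.8,0]]' 25 && python3 -m handwheel '[[1,0.5,0,0,0],[1,1.3,-0.05,0,0],[1,2.2,-0.1,0,0],[1,3.1,-0.1,0,0],[1,4,-0.2,0,0],[1,4.9,-0.2,0,0],[1,5.6,-0.25,0,0],[1,6.2,-0.3,0,0]]' && python3 -m handwheel '[[1,0.4,0,0,0],[1,0.8,0,0,0],[1,1.2,0,0,0],[1,1.5,-0.1,0,0],[1,1.5,-0.1,0,0]]'; python3 -c "
from meas import *
for n in ['wrist','side','top']:
    c=cam(n);P=cloud(c,np.ones((480,640),bool))
    Q=box(P,.56,.64,-.08,.11,.076,.09); print(n,len(Q),rect(Q) if len(Q) else 0)"
```

```text
time_s: 31.82
tcp_pos: [0.4246, 0.0279, 0.0476]
eef_rot: [-179.9, -0.1, -2.3]
contact_force: [-0.7, -0.4, -0.5]
gripper_width: 0.0364
gripper_force: 0.0
time_s: 32.83
tcp_pos: [0.4853, 0.0224, 0.0469]
eef_rot: [179.8, 0.1, -2.3]
contact_force: [-2.6, -9.1, 10.5]
gripper_width: 0.0194
gripper_force: 25.0
time_s: 33.45
tcp_pos: [0.5008, 0.0217, 0.0469]
eef_rot: [179.9, 0.1, -2.3]
contact_force: [0.6, -10.6, 6.6]
gripper_width: 0.0195
gripper_force: 25.0
wrist 25603 (array([586.2,  12. ]), array([175.9,  38.3]), 87.8)
side 334 (array([595.1,  10.3]), array([ 49.4, 180.7]), 3.1)
top 109 (array([606.7, -61.4]), array([33.4, 42.4]), 88.2)
```

```bash
python3 -m handwheel '[[1,0.2,0.1,0,0],[1,0.4,0.1,0,0],[1,0.5,0.1,0,0],[1,0.5,0.1,0,0]]'; python3 -m handwheel '[[1,0.2,0,0,0],[1,0.4,0,0,0],[1,0.4,0,0,0]]'
```

```text
time_s: 34.1
tcp_pos: [0.5047, 0.0216, 0.0469]
eef_rot: [179.8, 0.2, -2.3]
contact_force: [-2.3, -15.7, 10.4]
gripper_width: 0.019
gripper_force: 25.0
time_s: 34.48
tcp_pos: [0.5075, 0.0214, 0.0469]
eef_rot: [179.7, 0.3, -2.4]
contact_force: [-7.3, -13.8, 14.7]
gripper_width: 0.019
gripper_force: 25.0
```

```bash
python3 -m handwheel '[[1,0.2,-0.15,0,0],[1,0.5,-0.15,0,0],[1,0.5,-0.15,0,0],[1,0.5,-0.15,0,0]]'; python3 -m handwheel '[[0.3,-0.5,0,0,0],[0.3,-0.5,0,0,0],[0.3,-0.5,0,5,0],[0.3,-0.5,0,10,0],[0.3,-5,0,13,0],[0.3,-9,0,13,0],[0.3,-9,0,13,0]]';  python3 -c "
from meas import *
for n in ['wrist','side','top']:
    c=cam(n);P=cloud(c,np.ones((480,640),bool))
    Q=box(P,.56,.64,-.08,.12,.076,.09); print(n,len(Q),rect(Q) if len(Q) else 0)
    Q=box(P,.47,.53,-.01,.06,.065,.085); print(n,len(Q),rect(Q) if len(Q) else 0)
    Q=box(P,.62,.8,-.2,.2,.08,.093); print(' housing',rect(Q) if len(Q) else 0)
    Q=box(P,.53,.65,-.3,-.13,.076,.092); print('knob',rect(Q) if len(Q) else 0)
    save(c['im'],n+'_home.png')"
```

```text
time_s: 34.98
tcp_pos: [0.5087, 0.0212, 0.0462]
eef_rot: [179.8, 0.6, -2.4]
contact_force: [-24.3, 2.7, 24.8]
gripper_width: 0.0194
gripper_force: 25.0
time_s: 35.85
tcp_pos: [0.4236, 0.023, 0.1774]
eef_rot: [-179.9, -0.1, -2.3]
contact_force: [0.6, 0.1, 0.8]
gripper_width: 0.0613
gripper_force: 0.0
wrist 0 0
wrist 800 (array([501.2,  23.2]), array([18.7, 18.6]), 42.0)
 housing 0
knob 0
side 369 (array([601. ,   9.3]), array([ 47. , 180.1]), 5.4)
side 51 (array([500.5,  23.6]), array([16.8, 19.3]), 72.8)
 housing (array([689.9,  15.4]), array([268.6, 125.3]), 85.3)
knob (array([ 589.4, -190.1]), array([14.5, 16. ]), 22.5)
top 386 (array([605.2,   7.4]), array([ 49.9, 175. ]), 4.1)
top 0 0
 housing (array([688.3,  14.2]), array([267.2, 128.3]), 87.4)
knob (array([ 590.9, -193. ]), array([17.1, 14.6]), 87.2)
```

View pics/wrist_home.png

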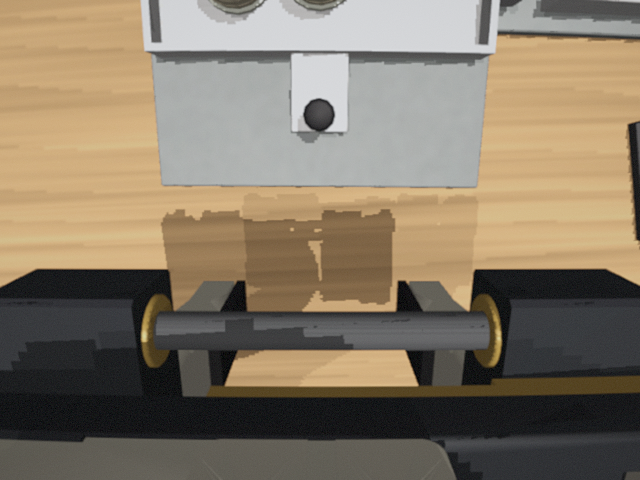

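The post at pixel (319,114) measures (501,23) mm, exactly the home position, and the force rose to 24 N at the stop. Next is the bolt: go to the right of its knob, with fingers closed.

```bash
python3 -m handwheel '[[1,3,-5,0,0],[1,6,-10,0,0],[1,9,-15,0,0],[1,12,-20,0,0],[1,15,-25,0,0],[1,16.5,-25.8,0,0],[1,16.5,-25.8,0,0],[1,16.5,-25.8,0,0]]'; python3 -c "
from meas import *
for n in ['wrist','side']:
    c=cam(n);P=cloud(c,np.ones((480,640),bool))
    Q=box(P,.53,.65,-.3,-.13,.076,.092); print(n,'knob',rect(Q) if len(Q) else 0)
print(get_state()['tcp_pos'])"
```

```text
time_s: 37.0
tcp_pos: [0.5897, -0.2348, 0.1756]
eef_rot: [-180.0, 0.1, -2.4]
contact_force: [1.2, -0.3, -0.2]
gripper_width: 0.0005
gripper_force: 0.0
wrist knob (array([ 589.7, -192.2]), array([17.6, 17. ]), 74.9)
side knob (array([ 589. , -189.3]), array([14.5, 18.3]), 22.6)
[ 0.58972096 -0.23433959  0.17652271]
```

```bash
python3 -m handwheel '[[1,-0.1,0,-5,0],[1,-0.1,0,-9,0],[1,-0.1,0,-11.6,0],[1,-0.1,0,-11.6,0],[1,-0.1,1,-11.6,0],[1,-0.1,2,-11.6,0],[1,0,2.8,-11.6,0],[1,0,3.5,-11.6,0]]' && python3 -m handwheel '[[1,0,0.5,0,0],[1,0,1,0,0],[1,0,1.4,0,0],[1,0,1.7,0,0],[1,0,1.7,0,0]]'&& python3 -m handwheel '[[1,0,0.2,0,0],[1,0,0.4,0,0],[1,0,0.4,0,0]]'&& python3 -m handwheel '[[1,0,0.2,0,0],[1,0,0.4,0,0],[1,0,0.4,0,0]]'
```

```text
time_s: 38.1
tcp_pos: [0.5908, -0.1994, 0.0617]
eef_rot: [180.0, -0.1, -2.3]
contact_force: [0.9, -3.0, 2.9]
gripper_width: 0.0004
gripper_force: 1.3
time_s: 38.72
tcp_pos: [0.5902, -0.1833, 0.0607]
eef_rot: [180.0, -0.0, -2.3]
contact_force: [1.7, -5.2, 2.0]
gripper_width: 0.0002
gripper_force: 3.6
time_s: 39.1
tcp_pos: [0.5902, -0.1825, 0.0609]
eef_rot: [179.8, -0.0, -2.4]
contact_force: [3.2, -22.9, -1.1]
gripper_width: 0.0003
gripper_force: 11.8
time_s: 39.48
tcp_pos: [0.5902, -0.182, 0.0611]
eef_rot: [179.6, -0.0, -2.4]
contact_force: [6.5, -40.8, -4.8]
gripper_width: 0.0002
gripper_force: 21.3
```

```bash
python3 -m handwheel '[[1,0,-0.8,0,0],[1,0,-3,0,0],[1,0,-4,0,0],[1,0,-4,6,0],[1,0,-4,12,0],[1,0,-4,12,0],[1,0,-4,12,0]]';  python3 -c "
from meas import *
for n in ['wrist','side','top']:
    c=cam(n);P=cloud(c,np.ones((480,640),bool))
    Q=box(P,.53,.65,-.25,-.13,.076,.092); print(n,'knob',rect(Q) if len(Q) else 0)
    if n=='wrist': save(c['im'],'w_bolt.png')"
```

```text
time_s: 40.35
tcp_pos: [0.5896, -0.2146, 0.1805]
eef_rot: [-180.0, 0.0, -2.4]
contact_force: [0.2, -0.2, -0.6]
gripper_width: 0.0006
gripper_force: 0.0
wrist knob (array([ 591.2, -156.6]), array([17.1, 16.9]), 41.4)
side knob (array([ 590. , -154.3]), array([14.3, 17.7]), 22.9)
top knob (array([ 587.7, -158.6]), array([13.5,  5.2]), 89.7)
```

View pics/w_bolt.png

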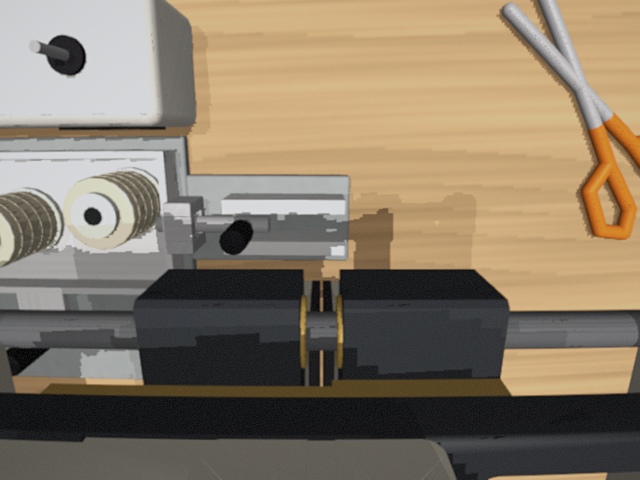

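```bash
python3 -c "
from meas import *
c=cam('wrist'); save(cv2.resize(c['im'][120:280,60:360],(800,427),interpolation=cv2.INTER_CUBIC),'w_bolt2.png')
P=cloud(c,np.ones((480,640),bool))
o=np.array([.5996,.0185]);a=np.deg2rad(-2.5);M=np.array([[np.cos(a),np.sin(a)],[-np.sin(a),np.cos(a)]])
W=P.copy();W[:,:2]=(P[:,:2]-o)@M.T
def pr(l,Q): print(l,len(Q),np.round(np.percentile(Q,[1,50,99],axis=0),4).tolist() if len(Q) else 0)
pr('keeper',box(W,-.03,.03,-.16,-.11,.040,.07))
pr('rim',box(W,-.03,.03,-.125,-.1,.036,.0415)); pr('cheek',box(W,-.025,.025,-.26,-.15,.0415,.047)); pr('rod',box(W,-.006,.006,-.17,-.10,.03,.0385)); pr('knob',box(W,-.02,.02,-.2,-.15,.08,.09));pr('post',box(W,-.12,-.08,-.02,.02,.07,.085))
pr('in',box(W,-.007,.007,-.112,-.09,.022,.045))
"
```

```text
keeper 1708 [[-0.0203, -0.1594, 0.0402], [0.0006, -0.1292, 0.0491], [0.0186, -0.1148, 0.0509]]
rim 517 [[-0.0296, -0.1223, 0.0361], [0.0125, -0.1135, 0.0389], [0.0297, -0.1028, 0.0414]]
cheek 3449 [[-0.0217, -0.2481, 0.042], [0.0101, -0.2073, 0.0443], [0.0198, -0.1604, 0.046]]
rod 720 [[-0.0057, -0.1687, 0.0316], [0.0011, -0.1475, 0.0365], [0.0053, -0.1021, 0.0383]]
knob 622 [[-0.0087, -0.1836, 0.0805], [-0.0001, -0.1759, 0.0859], [0.0075, -0.1672, 0.0877]]
post 329 [[-0.1061, -0.0097, 0.0701], [-0.096, -0.0065, 0.075], [-0.0883, 0.0003, 0.0782]]
in 198 [[-0.0067, -0.1114, 0.0243], [0.0003, -0.1071, 0.0359], [0.0068, -0.0972, 0.0447]]
```

View pics/w_bolt2.png

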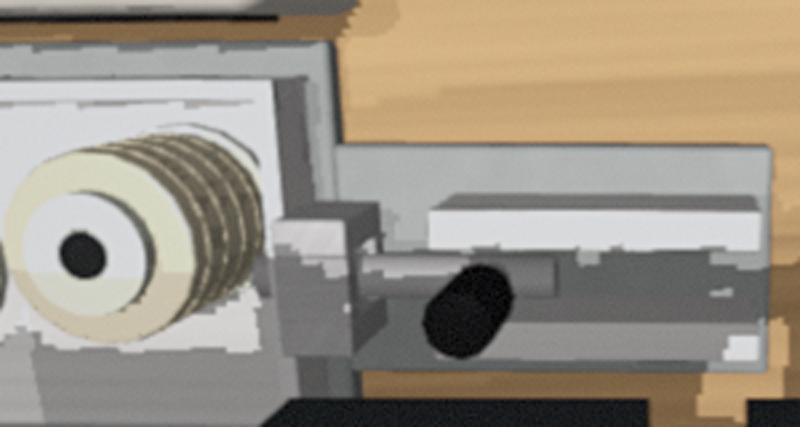

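The rod passes through the keeper: its tip shows as the grey spot at (262,275) in the crop, inside the rim, with the knob at (468,310). The force also hit a hard stop. Now the switch again.

```bash
python3 -m handwheel '[[1,-3,-4,4,10],[1,-7,-7,4,16.2],[1,-11,-10,4,16.2],[1,-15,-13,4,16.2],[1,-15.8,-13,4,16.2],[1,-15.8,-13,4,16.2],[1,-15.8,-13,4,16.2]]'; python3 -c "
from meas import *
c=cam('side');P=cloud(c,np.ones((480,640),bool))
Q=box(P,.36,.46,-.32,-.18,.125,.17); print(len(Q),Q.mean(0)); print(get_state()['tcp_pos'])"
```

```text
time_s: 41.42
tcp_pos: [0.4328, -0.3445, 0.2203]
eef_rot: [-180.0, 0.0, 13.9]
contact_force: [-0.1, 0.6, 0.5]
gripper_width: 0.0002
gripper_force: 0.0
88 [ 0.41840235 -0.27311197  0.14972098]
[ 0.43283888 -0.34442387  0.22022037]
```

Same start as before; descend 10.5 cm, push 7.4 cm, back off, rise.

```bash
python3 -m handwheel '[[1,0,0,-5,0],[1,0,0,-10.5,0],[1,0,0,-10.5,0],[1,-0.25,1,-10.5,0],[1,-0.5,2,-10.5,0],[1,-0.75,3,-10.5,0],[1,-1,4,-10.5,0],[1,-1.2,4.8,-10.5,0]]' && python3 -m handwheel '[[1,-0.15,0.6,0,0],[1,-0.3,1.2,0,0],[1,-0.45,1.8,0,0],[1,-0.65,2.6,0,0],[1,-0.65,2.6,0,0],[1,-0.65,2.6,0,0]]' && python3 -m handwheel '[[1,0.5,-2,0,0],[1,1,-4,0,0],[1,1.8,-7.4,0,0],[1,1.8,-7.4,0,0],[1,1.8,-7.4,6,0],[1,1.8,-7.4,12,0],[1,1.8,-7.4,14,0],[1,1.8,-7.4,14,0]]'; python3 reels.py; python3 -c "
from meas import *
for n in ['side','top']:
    c=cam(n);P=cloud(c,np.ones((480,640),bool))
    Q=box(P,.36,.46,-.32,-.18,.125,.17); print(len(Q),Q.mean(0) if len(Q) else 0)
    Q=box(P,.53,.65,-.25,-.13,.076,.092); print(n,'knob',rect(Q) if len(Q) else 0)
    Q=box(P,.47,.53,-.01,.06,.065,.085); print('post',len(Q),rect(Q) if len(Q) else 0)
    save(c['im'],n+'_end.png')"
```

```text
time_s: 42.48
tcp_pos: [0.4206, -0.2966, 0.1165]
eef_rot: [179.9, -0.1, 13.9]
contact_force: [0.8, -2.0, 2.1]
gripper_width: 0.0004
gripper_force: 1.3
time_s: 43.22
tcp_pos: [0.413, -0.2711, 0.1154]
eef_rot: [180.0, 0.1, 13.9]
contact_force: [0.4, -5.3, -0.5]
gripper_width: 0.0004
gripper_force: 3.0
time_s: 44.22
tcp_pos: [0.4316, -0.3442, 0.257]
eef_rot: [180.0, -0.1, 13.9]
contact_force: [0.1, -0.2, -0.2]
gripper_width: 0.0003
gripper_force: 0.0
top
0.85 [131.  83.  15.] (array([332.8, 292.4]), array([45.7, 43.3]), 42.7) 0.068
0.82 [127. 125. 124.] (array([612.6, -67.2]), array([45.8, 46.3]), 44.7) 0.086
0.81 [130. 128. 126.] (array([600.5,  74.9]), array([45.2, 45.4]), 85.8) 0.086
0.67 [131. 129. 127.] (array([601.1,  18.6]), array([46.2, 43.9]), 44.0) 0.087
0.61 [117. 117. 114.] (array([465.9, -86.4]), array([6.5, 1.3]), 62.0) 0.633
0.56 [17. 15. 15.] (array([436.8, 471.9]), array([44.5, 42.9]), 47.1) 0.066
side
0.95 [158. 158. 145.] (array([599.1,  77.6]), array([47.8, 48.2]), 48.7) 0.085
0.86 [201. 145.   0.] (array([329.6, 292.8]), array([45.8, 46. ]), 43.5) 0.07
0.85 [148.  148.  134.5] (array([612.9, -49.1]), array([83.8, 47.7]), 81.8) 0.086
0.76 [180.  179.  160.5] (array([599.6,  20. ]), array([45.2, 47.2]), 53.2) 0.086
0.67 [209.  157.5   0. ] (array([330.5, 392.8]), array([45.2, 46.1]), 52.4) 0.068
0.64 [70. 70. 68.] (array([435.6, 475.5]), array([46.1, 47.9]), 71.0) 0.067
wrist
[ 0.43086501 -0.34448962  0.25421153] [-1.79910865e+02  1.12390898e-01  1.38554268e+01] 0.00026424381152726634
88 [ 0.4185012  -0.27362687  0.14917756]
side knob (array([ 590.1, -154.4]), array([14.3, 15.8]), 22.8)
post 50 (array([501.9,  24.1]), array([18. , 19.6]), 65.0)
0 0
top knob (array([ 593.8, -150.2]), array([2.2, 9.5]), 83.2)
post 42 (array([503.1,  21. ]), array([16.5, 18.7]), 89.1)
```

View pics/side_end.png

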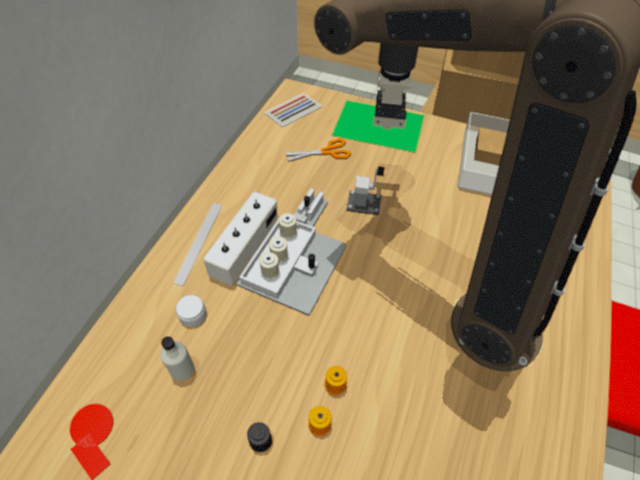

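The final picture shows three reels upright in the home carriage (pixels (288,225), (279,247), (269,266)). The lever is upright at (380,172), and the bystanders look to be in place. One reel has shifted within the tray, to tray x +17 mm and y -85 mm. It is upright and inside limits, so I hand in.

```bash
python3 -c "
from h import *
print(r.close_job())"
```

```text
the job is handed in; nothing more can be done
None
```

I handed the job in with every step done: both switch trips, all three cream reels upright in the tray, carriage home and bolt across. The hand-in returned no verdict. One reel had shifted in the tray to y -85 mm (limit ±100 mm), and I judged the clicks and the bolt's stop from force readings and camera measurements because the joint angles can't be read.

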